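# Read a cooling block on the running turntable

## Robot

A 7-joint arm with a two-finger parallel gripper is mounted at the origin on the work surface. World frame = base frame: x ahead of the robot, y to its left, z up, the work surface at z = 0. Lengths are in m, angles in degrees, forces in N, time in s.
With the tool pointing down it reaches from about 0.425 to 0.875 m from the base axis. Payload 8.4 kg.
Tool frame: the origin (TCP) lies at the very end of the fingers, on their centre line; the grasp point (between the pads) lies 19 mm behind it; z points along the fingers, y is the line along which they close (so a half turn about z gives the same grasp; the last joint's range is limited). The gripper opens to 87 mm and grips with 3 to 60 N. Pads are 19 mm wide; open, the fingers measure 117 mm over their backs; the gripper's body (75 mm by 190 mm) begins 51 mm behind the grasp point.
Start: joints at [63.816, 19.091, 2.286, 83.961, -0.768, 76.965, -3.352], TCP at [0.228, -0.609, 0.223] pointing down, gripper open.
Joint ranges: [-147.57, 147.57], [-21.85, 119.76], [-74.77, 79.35], [14.55, 137.4], [-85.83, 265.84], [4.83, 119.75], [-152.11, 152.11]. Speed limits (degrees/s): [127.2, 127.2, 159.86, 159.86, 180, 180, 180].

## Interface

Orientations are given as [roll, pitch, yaw] about the fixed x, y, z axes, in that order (R = Rz(yaw) Ry(pitch) Rx(roll)).
In Python, from bench import robot gives the robot as it stands.
- The arm moves only by the shell command python3 -m crank 'ROWS' [FORCE]. ROWS is text: rows parted by semicolons, each of 7 numbers parted by spaces: the shift along the tool's x, y, z normalised to -1 to 1, where 1 is 0.03 m, then the turn, a rotation vector about the tool's x, y, z normalised to -1 to 1, where 1 is 8 degrees, then the closure, from 0 (fully open) to 1 (shut). In form: dx dy dz rx ry rz hand; .... A call has exactly 10 rows; each row shifts and turns the commanded pose from where the row before left it, along the tool's axes as they then stand; what a row does not reach is not made up. A row lasts 1/8 s, in which the tool goes at most 62.5 mm and 10.7 degrees, less where a joint would pass 70% of its speed; a pose out of reach is approached as far as the arm can. A call with a number of a shift or a turn outside -1 to 1 is refused whole. A call with a gripper value outside its range is refused whole. The fingers move at their own pace and stop on an object; FORCE is the grip in N (left out, the last holds). Time passes only in rows, so rows that do not move let the fingers close, or fill a call up. It gives the time, the measured TCP pose, the force, the opening and the grip force at its end, in the units of the state.
- robot.observe(): the state, without advancing time (a new reading comes with each control period).
- robot.read_camera(name): name is "side" or "top"; returns (picture, depth): 480x640x3 uint8, blue, green, red; 480x640 float32, m along the optical axis (not along the pixel's ray), 0 where there is no reading.
- robot.camera_params(name): a dict with "K" (3x3 intrinsics, pixels), "k1" (the pictures are not rectified: a ray, as slopes to the right and down, at radius r is drawn at 1 + k1 r^2 times it, then the intrinsics apply), "R" (3x3) and "t" (3): a world point X has camera coordinates R X + t. Camera axes: x right, y down, z forward; pixel columns grow to the right and rows downward; lengths in m; the calibration is good to about 2 mm. A picture is of the moment at which its call begins. camera_params takes no time and is no camera call.
- robot.job_done(): hands the job in; it is judged then, once.
The state is a dict: "time_s": time; "joints": joint angles; "qd": joint speeds; "tau": joint torques, N m; "tool_pos": TCP position; "tcp_rot": TCP orientation; "contact_force": force on the tool from outside, world axes, zero at the start; "moment": the same for the moment, N m; "gripper_width": finger opening in m; "finger_force": force on a finger pad.
Only numpy, scipy, OpenCV 4.12 (cv2) and the standard library are available. Lean on these libraries where they do the work, as an engineer would, in place of code of your own. Each camera call takes 0.05 s, during which the arm holds its last target. There are 200 camera calls.

## Task

Pull the white spot thermometer out of its holder, and push the cooling turntable so that it runs free at about one turn in six seconds (no faster than one in four, no slower than one in ten). While it runs, untouched, keep the upright thermometer's nose 1 to 4 cm above the middle of the square aluminium block's top and within 1.5 cm of that middle sideways, moving along with it, for 5 seconds without a break and without the nose ever touching the block; leave the other bench things standing where they are. Then lift the nose at least 8 cm above the block's top and finish there, still holding the thermometer upright in the gripper and touching nothing else.

Things in the scene. Friction and masses are not known exactly. Their poses are not given: they have to be found in the camera images.
- thermometer: Loose white spot thermometer, a stout 100 g pen standing nose down in its holder. Handle: round, 28 mm across, 65 mm tall (top 9 mm tapers to 22 mm). Below it the nose: round, 16 mm across, 28 mm long, free in the holder's hole. Origin on its axis at the shoulder between handle and nose (level with the holder's top, 35 mm above the bench); z up along the axis, to the handle's top.
- nose (a point): Centre of the end face of the thermometer's nose, 28 mm below the thermometer's origin; axes as the thermometer's.
- holder: Fixed grey plastic block 70 x 70 x 35 mm with a 23 mm hole through its middle in which the thermometer stands; it may be on the left or on the right of the turntable. Origin at the centre of its underside, z up.
- plate (a joint): Angle of the turntable's plate (rad), counter-clockwise from above positive, endless. The plate runs free on a bearing: inertia about 0.018 kg m2 with all it carries (nominal; true value up to 35 percent off), viscous drag 0.0004 N m s/rad, bearing friction 0.0003 N m, so that it coasts for tens of seconds.
- axis (a point): Centre of the plate's upper face, on the turning axis, 50 mm above the bench. The plate is a dark steel-grey disc 280 mm across, 12 mm thick, on a fixed foot; a hub 44 mm across stands 14 mm above its face. This frame turns with the plate: x points to the block, y to the push post.
- block_top (a point): Centre of the top face of the square aluminium sample block (44 x 44 mm, 35 mm tall, the only square thing on the plate; top 85 mm above the bench). Fastened to the plate 110 mm from the axis, it turns with it. Axes: x radially outwards, y along the rim (counter-clockwise), z up.
- post_top (a point): Centre of the top of the push post, an upright steel pin 14 mm across fixed to the plate 110 mm from the axis, a quarter turn counter-clockwise from the block; 62 mm tall, top 112 mm above the bench. Two round lidded white crucibles (48 mm across, tops 86 mm above the bench) are fixed at the other two quarter turns, 110 mm from the axis.
- stirrer: Bystander: fixed white magnetic stirrer, 150 x 130 mm, 62 mm tall, on the other side of the turntable from the holder. Origin at the centre of its underside.
- beaker: Bystander: loose glass beaker, 74 mm across, 95 mm tall; origin at the centre of its underside, z up.
- reagent: Bystander: loose amber bottle, 64 mm across, 130 mm tall; origin at the centre of its underside, z up.
- jar: Bystander: loose white jar, 60 mm across, 75 mm tall; origin at the centre of its underside, z up.
- weight: Bystander: loose brass weight, 38 mm across, 48 mm tall; origin at the centre of its underside, z up.
Not all that is in view belongs to the job. Leave any turquoise or yellow look-alike of the thermometer alone.

How it is judged:
By the outcome, as a careful person would: the job done as asked, in the order asked, and still so for the second after the job is handed in, while the arm keeps its last pose, push and grip.
It also fails if it takes over 54 s, if anything falls off the work surface, if the arm or the gripper's body presses on something with over 40 N, if the wrist force passes 120 N, or if a joint passes its speed limit or range.

## Working session

There is one attempt and no reset: what is moved stays moved. The work goes in short steps, Python scripts to look and compute and a shell command to move; the robot and the scene stay as the last step left them, time stands still between calls to the robot, and variables do not carry over. Pictures are saved under pics/ and viewed, at most 10 in all, crops included, and the job is handed in when it is done.

```bash
ls; mkdir -p pics; cat > h.py <<'E'
import numpy as np, cv2
from bench import robot
def ray(n,uv):
    p=robot.camera_params(n);K=np.array(p["K"]);k=float(p["k1"]);R=np.array(p["R"]);t=np.array(p["t"])
    u=cv2.undistortPoints(np.array(uv,float).reshape(-1,1,2),K,np.array([k,0,0,0,0.])).reshape(-1,2)
    d=np.c_[u,np.ones(len(u))]
    return -R.T@t, d@R
def onz(n,uv,z):
    c,d=ray(n,uv); s=(z-c[2])/d[:,2]; return c+d*s[:,None]
def proj(n,X):
    p=robot.camera_params(n)
    r,_=cv2.Rodrigues(np.array(p["R"]))
    return cv2.projectPoints(np.array(X,float).reshape(-1,1,3),r,np.array(p["t"],float),np.array(p["K"],float),np.array([float(p["k1"]),0,0,0,0]))[0].reshape(-1,2)
def pts(n,uv,z):
    "points at pixels with depth z"
    c,d=ray(n,uv); return c+d*np.array(z).reshape(-1,1)
E
python3 - <<'E'
from h import *
for n in("top","side"):
    im,d=robot.read_camera(n); cv2.imwrite(f"pics/{n}0.png",im); np.savez(f"{n}0.npz",im=im,d=d)
    p=robot.camera_params(n); print(n,p["K"],p["k1"],ray(n,[[320,240]]))
print(robot.observe())
E
```

```text
pics
top [[490.10564739   0.         317.69492268]
 [  0.         490.10564739 242.36492656]
 [  0.           0.           1.        ]] -0.07843408820479493 (array([0.35124492, 0.00743219, 1.26823806]), array([[ 0.16881086, -0.00665855, -0.98564901]]))
side [[448.49158836   0.         315.86198908]
 [  0.         448.49158836 238.61005118]
 [  0.           0.           1.        ]] -0.09647387025480865 (array([ 0.38172216, -0.56479323,  0.78194988]), array([[ 0.17711417,  0.6241676 , -0.76101256]]))
{'time_s': 0.1, 'joints': array([63.81497038, 19.12552089,  2.28597874, 84.00785242, -0.76808179,
       76.96563582, -3.35096539]), 'qd': array([-0.02976788, -0.05278277, -0.01069763, -0.09916275, -0.05971228,
        0.00179898, -0.09407419]), 'tau': array([ 4.78580740e-03, -6.57806969e+01,  1.34070341e+00, -4.04699349e+01,
       -5.95828914e-02,  4.10113670e-02,  4.52428094e-05]), 'tool_pos': array([ 0.22745639, -0.60843323,  0.22175736]), 'tcp_rot': array([-1.79916435e+02,  5.65514203e-03,  2.04998119e+01]), 'contact_force': array([-0.63629292, -0.29002614, -1.23958726]), 'moment': array([-0.01567189,  0.04314817,  0.0287934 ]), 'finger_force': 0.0, 'gripper_width': 0.08731219680437953}
```

View pics/top0.png

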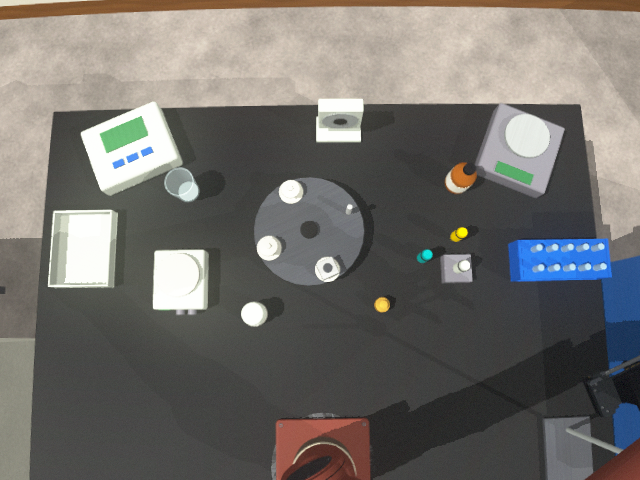

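View pics/side0.png

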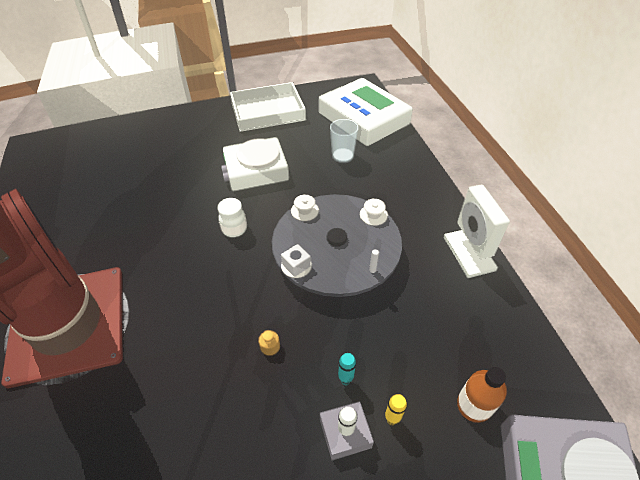

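The top view shows the thermometer at (464,266) in its holder at (457,268), with turquoise at (425,256) and yellow at (460,234) close by. It also shows the hub at (310,229), the block at (328,268) and the post at (349,209). The side view shows the thermometer at (347,412), the block at (296,256) and the post at (374,261).

```bash
cat > m.py <<'E'
from h import *
T=np.load("top0.npz");S=np.load("side0.npz")
im=T["im"];hsv=cv2.cvtColor(im,cv2.COLOR_BGR2HSV)
def blobs(n,m,box,amin=15):
    x0,y0,x1,y1=box;z=np.zeros_like(m);z[y0:y1,x0:x1]=m[y0:y1,x0:x1]
    k,l,s,c=cv2.connectedComponentsWithStats(z)
    return [(s[i,4],c[i],s[i,:4]) for i in range(1,k) if s[i,4]>=amin]
# holder/therm in top
def show(tag,n,m,box,zs):
    for a,c,b in blobs(n,m,box): print(tag,n,a,c.round(1),b,[onz(n,[c],z)[0].round(4) for z in zs])
w=cv2.inRange(hsv,(0,0,200),(180,50,255))
show("therm",'top',w,(445,250,480,280),[.1])
g=cv2.inRange(hsv,(0,0,110),(180,60,199))
show("holder",'top',cv2.bitwise_or(g,w),(435,245,480,290),[.035])
show("turq",'top',cv2.inRange(hsv,(80,100,60),(100,255,255)),(400,230,450,280),[.06,.1])
show("yel",'top',cv2.inRange(hsv,(22,150,100),(35,255,255)),(440,215,480,250),[.06,.1])
show("white",'top',w,(250,170,370,290),[.085,.112])
dark=cv2.inRange(im,(0,0,0),(45,45,45)); show("hub",'top',dark,(295,215,325,245),[.064])
s=S["im"];hs=cv2.cvtColor(s,cv2.COLOR_BGR2HSV)
ws=cv2.inRange(hs,(0,0,170),(180,60,255))
show("therm",'side',ws,(335,400,360,440),[.067,.1])
show("post",'side',ws,(365,240,385,280),[.112])
show("turq",'side',cv2.inRange(hs,(80,100,60),(100,255,255)),(330,340,365,400),[.05])
show("yel",'side',cv2.inRange(hs,(22,150,100),(35,255,255)),(380,385,420,430),[.05])
show("hub",'side',cv2.inRange(s,(0,0,0),(40,40,40)),(320,220,355,250),[.06])
# depth cloud
for n,D in(("top",T),("side",S)):
    v,u=np.mgrid[0:480,0:640];d=D["d"];ok=d>0
    P=pts(n,np.c_[u[ok],v[ok]],d[ok])
    def sel(c,r,z0,z1):
        q=P[(np.hypot(P[:,0]-c[0],P[:,1]-c[1])<r)&(P[:,2]>z0)&(P[:,2]<z1)];return q
    np.save(n+"P.npy",P.astype('f4'))
E
python3 m.py
python3 - <<'E'
import cv2,numpy as np
a=cv2.imread('pics/top0.png')[170:300,240:490]
b=cv2.imread('pics/side0.png')[180:470,210:430]
cv2.imwrite('pics/c1.png',cv2.resize(a,None,fx=3,fy=3,interpolation=cv2.INTER_CUBIC))
E
```

```text
therm top 87 [464.3 265.1] [459 260  11  11] [array([ 0.4846, -0.3479,  0.1   ])]
therm top 30 [455.6 268.5] [453 265   7   7] [array([ 0.4769, -0.3262,  0.1   ])]
holder top 816 [456.2 268. ] [441 254  32  29] [array([ 0.4851, -0.3465,  0.035 ])]
turq top 168 [424.5 255.7] [417 249  16  14] [array([ 0.5147, -0.261 ,  0.06  ]), array([ 0.5093, -0.2521,  0.1   ])]
yel top 181 [458.5 234. ] [450 227  18  15] [array([ 0.5683, -0.3504,  0.06  ]), array([ 0.5611, -0.3385,  0.1   ])]
white top 440 [290.4 191.4] [279 180  24  24] [array([0.6779, 0.0713, 0.085 ]), array([0.6704, 0.0698, 0.112 ])]
white top 21 [349.1 206.6] [347 204   5   6] [array([ 0.6369, -0.074 ,  0.085 ]), array([ 0.6304, -0.0721,  0.112 ])]
white top 412 [267.3 247.9] [257 236  22  25] [array([0.5362, 0.1287, 0.085 ]), array([0.532 , 0.1259, 0.112 ])]
white top 371 [326.1 269.3] [315 257  24  25] [array([ 0.4815, -0.0143,  0.085 ]), array([ 0.4785, -0.0138,  0.112 ])]
therm side 624 [346.3 420. ] [335 402  25  38] [array([ 0.4853, -0.3488,  0.067 ]), array([ 0.4805, -0.3588,  0.1   ])]
post side 118 [374.2 259.9] [371 249   8  24] [array([ 0.6224, -0.0914,  0.112 ])]
turq side 421 [346.4 367.6] [338 353  18  32] [array([ 0.5159, -0.257 ,  0.05  ])]
yel side 248 [397.5 402.9] [389 394  18  18] [array([ 0.5778, -0.3406,  0.05  ])]
yel side 183 [392.5 416.4] [385 406  19  19] [array([ 0.5617, -0.3593,  0.05  ])]
```

View pics/c1.png

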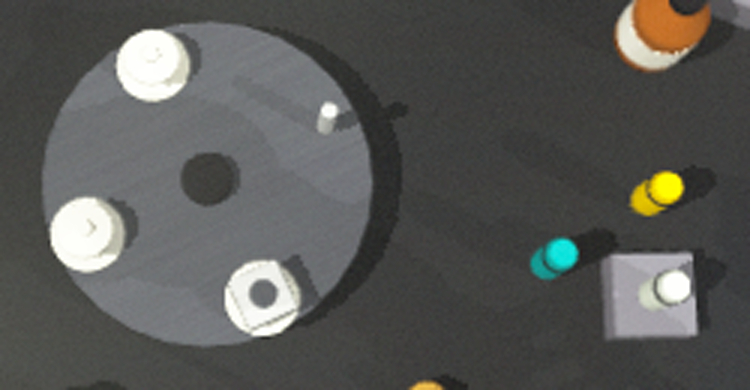

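The crop confirms the block (the only square one) at lower right of the plate, the post at upper right, and the crucibles at upper left and left. Next I'll get the accurate axis, plate angle and look-alike heights from the depth data.

```bash
cat > pl.py <<'E'
from h import *
from scipy.optimize import least_squares
def cloud(n,d):
    v,u=np.nonzero(d>0); return pts(n,np.c_[u,v],d[v,u])
def circ(q):
    f=lambda p:np.hypot(q[:,0]-p[0],q[:,1]-p[1])-p[2]
    return least_squares(f,[*q.mean(0)[:2],.14],loss='soft_l1',f_scale=.003).x
E
cat > a.py <<'E'
from pl import *
A0=np.array([.581,.028])
for n in("top","side"):
    D=np.load(n+"0.npz");im=D["im"];P=cloud(n,D["d"])
    r=np.hypot(*(P[:,:2]-A0).T)
    q=P[(r<.09)&(r>.04)];print(n,"plate z",np.median(q[:,2]),q[:,2].std())
    # plate rim by depth step: points near z=.05 outermost per angle
    q=P[(abs(P[:,2]-.05)<.01)&(r<.17)&(r>.1)]
    th=np.degrees(np.arctan2(q[:,1]-A0[1],q[:,0]-A0[0]))//5
    rr=np.hypot(q[:,0]-A0[0],q[:,1]-A0[1])
    e=np.array([q[th==k][rr[th==k].argmax()] for k in np.unique(th)])
    print("rim",circ(e))
    for name,c,R in(("therm",(.485,-.348),.04),("turq",(.513,-.258),.03),("yel",(.565,-.345),.03),("holder",(.485,-.347),.06)):
        q=P[(np.hypot(P[:,0]-c[0],P[:,1]-c[1])<R)]
        if name=="holder": q=q[abs(q[:,2]-.035)<.006]; print(name,q.min(0),q.max(0)); continue
        z=q[:,2].max(); t=q[q[:,2]>.09] if z>.09 else q[q[:,2]>z-.015]
        print(name,z.round(3),len(t),t.mean(0).round(4))
    r=np.hypot(*(P[:,:2]-A0).T)
    q=P[(r<.14)&(r>.06)&(P[:,2]>.075)]
    a=np.degrees(np.arctan2(q[:,1]-A0[1],q[:,0]-A0[0]))
    for c in(23,113,203,-67):
        s=q[abs((a-c+180)%360-180)<20]; 
        if c!=-67: s=s[s[:,2]<.092]
        else: s=s[s[:,2]>.1]
        if len(s): m=(s.max(0)+s.min(0))/2; print(c,len(s),s.mean(0).round(4),m.round(4),s.max(0)-s.min(0))
E
python3 a.py
```

```text
top plate z 0.05030751706372394 0.005079911306481455
rim [0.58593945 0.02816672 0.1391513 ]
therm 0.106 104 [ 0.4844 -0.3477  0.0976]
turq 0.099 66 [ 0.5139 -0.2605  0.0939]
yel 0.098 56 [ 0.5669 -0.35    0.0932]
holder [ 0.44967799 -0.38590443  0.02900342] [ 0.51972505 -0.31310714  0.04074208]
23 267 [0.6858 0.0727 0.0813] [0.6866 0.0727 0.0832] [0.04553363 0.04539387 0.01615054]
113 286 [0.5408 0.128  0.0813] [0.542  0.1276 0.0834] [0.04585071 0.044738   0.01582686]
203 328 [ 0.485  -0.0166  0.0849] [ 0.485  -0.0165  0.0836] [0.05390532 0.05331175 0.01659423]
-67 31 [ 0.6299 -0.072   0.1096] [ 0.6316 -0.0722  0.1087] [0.01448045 0.01024798 0.01666776]
side plate z 0.051419782197211106 0.004764099960886286
rim [0.58557838 0.02648607 0.13935917]
therm 0.104 273 [ 0.4845 -0.353   0.0986]
turq 0.098 163 [ 0.5138 -0.262   0.0937]
yel 0.097 185 [ 0.5676 -0.3525  0.0936]
holder [ 0.45009046 -0.38567666  0.02940626] [ 0.52098855 -0.31437647  0.04052346]
23 279 [0.685  0.0692 0.0824] [0.6857 0.0714 0.0826] [0.04575794 0.04538449 0.01404651]
113 271 [0.5402 0.1246 0.0822] [0.5407 0.1287 0.0826] [0.04502271 0.04874282 0.01481039]
203 457 [ 0.4843 -0.0213  0.085 ] [ 0.4851 -0.0186  0.0827] [0.05435591 0.05420433 0.01512048]
-67 59 [ 0.6295 -0.0752  0.1095] [ 0.6308 -0.0736  0.1081] [0.0144352  0.01383126 0.01587184]
```

```bash
python3 -m crank '0 0 0 0 0 -1 0; 0 0 0 0 0 -1 0; 1 -0.15 0 0 0 0 0.3; 1 -0.15 0 0 0 0 0.3; 1 -0.15 0 0 0 0 0.3; 1 -0.15 0 0 0 0 0.3; 1 -0.15 0 0 0 0 0.3; 1 -0.15 0 0 0 0 0.3; 1 -0.15 0 0 0 0 0.3; 1 -0.15 0 0 0 0 0.3' 30
cat > go.py <<'E'
import sys,numpy as np
from bench import robot
o=robot.observe();p=o["tool_pos"];r=np.radians(o["tcp_rot"])
c,s=np.cos(r[2]),np.sin(r[2])
d=np.array(eval(sys.argv[1]))-p
print("t",o["time_s"],p.round(4),o["tcp_rot"].round(2),"units",np.round([(c*d[0]+s*d[1])/.03,(s*d[0]-c*d[1])/.03,-d[2]/.03],3))
E
python3 go.py '[.4847,-.3492,.14]'
```

```text
time_s: 1.35
tool_pos: [0.3996, -0.4362, 0.2222]
tcp_rot: [-180.0, 0.0, 36.5]
contact_force: [0.2, 0.3, 0.3]
gripper_width: 0.0612
finger_force: 0.0
t 1.35 [ 0.3996 -0.4362  0.2222] [-1.7996e+02  1.0000e-02  3.6500e+01] units [ 4.006 -0.644  2.739]
```

```bash
python3 -m crank '1 -0.16 0 0 0 0 0.3; 1 -0.16 0 0 0 0 0.3; 1 -0.16 0.4 0 0 0 0.3; 1 -0.16 0.5 0 0 0 0.3; 0 0 0.9 0 0 0 0.3; 0 0 0.9 0 0 0 0.3; 0 0 0 0 0 0 0.3; 0 0 0 0 0 0 0.3; 0 0 0 0 0 0 0.3; 0 0 0 0 0 0 0.3' 30
python3 go.py '[.4847,-.3492,.05]'
python3 - <<'E'
from h import *
im,d=robot.read_camera("side"); cv2.imwrite("pics/s1.png",cv2.resize(im[300:480,230:470],None,fx=3,fy=3))
E
```

```text
time_s: 2.6
tool_pos: [0.4845, -0.3506, 0.1425]
tcp_rot: [179.9, -0.0, 36.5]
contact_force: [0.3, -0.3, 0.2]
gripper_width: 0.0608
finger_force: 0.0
t 2.6 [ 0.4845 -0.3506  0.1425] [ 1.7992e+02 -3.0000e-02  3.6490e+01] units [ 0.032 -0.035  3.084]
```

View pics/s1.png

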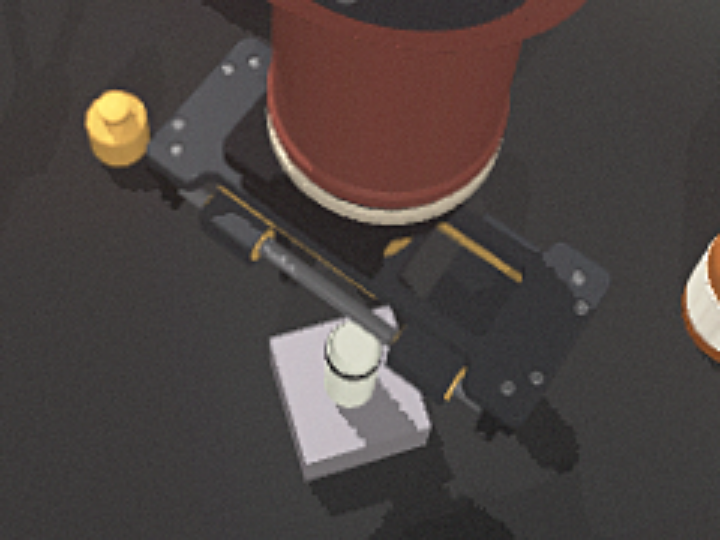

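The view shows the thermometer (crop ~(355,360)) right below the half-open fingers, with nothing in the way, so I descend, grip and lift.

```bash
python3 -m crank '0 -0.03 0.8 0 0 0 0.3; 0.03 0 0.8 0 0 0 0.3; 0 0 0.8 0 0 0 0.3; 0 0 0.68 0 0 0 0.3; 0 0 0 0 0 0 0.3; 0 0 0 0 0 0 0.6; 0 0 0 0 0 0 0.9; 0 0 0 0 0 0 1; 0 0 0 0 0 0 1; 0 0 0 0 0 0 1' 30
python3 go.py '[.4847,-.3492,.193]'
```

```text
time_s: 3.9
tool_pos: [0.4846, -0.3492, 0.0495]
tcp_rot: [180.0, -0.0, 36.5]
contact_force: [0.4, -0.7, 2.2]
gripper_width: 0.0272
finger_force: 30.0
t 3.9 [ 0.4846 -0.3492  0.0495] [ 1.7996e+02 -1.0000e-02  3.6500e+01] units [ 4.000e-03  1.000e-03 -4.782e+00]
```

```bash
python3 -m crank '0 0 -0.4 0 0 0 1; 0 0 -0.8 0 0 0 1; 0 0 -0.9 0 0 0 1; 0 0 -0.9 0 0 0 1; 0 0 -0.9 0 0 0 1; 0 0 -0.9 0 0 0 1; 0 0 0 0 0 0 1; 0 0 0 0 0 0 1; 0 0 0 0 0 0 1; 0 0 0 0 0 0 1' 30
python3 go.py '[.6086,-.0801,.1405]'
cat > an.py <<'E'
from pl import *
A=np.array([.5857,.0275])
def angle(n,d,prior,ex=None):
    "block angle (deg) by tops of crucibles and block; prior +-40 deg"
    P=cloud(n,d); rel=P[:,:2]-A; r=np.hypot(*rel.T)
    k=(r<.145)&(r>.075)&(P[:,2]>.077)&(P[:,2]<.092)
    q=rel[k]; a=np.degrees(np.arctan2(q[:,1],q[:,0])); out=[]
    for j,o in enumerate((0,180,270)):
        s=q[abs((a-o-prior+180)%360-180)<30]
        if len(s)<60: continue
        m=(s.max(0)+s.min(0))/2; 
        out.append((o,len(s),round((np.degrees(np.arctan2(m[1],m[0]))-o-prior+180)%360-180+prior,2),round(float(np.hypot(*m)),4),(s.max(0)-s.min(0)).round(3)))
    return out
if __name__=="__main__":
    import sys
    for i in range(int(sys.argv[2])):
        for n in("top","side"):
            t=robot.observe()["time_s"];im,d=robot.read_camera(n);cv2.imwrite(f"pics/z_{n}.png",im)
            print(round(t,3),n,*angle(n,d,float(sys.argv[1])))
E
python3 an.py 204 1; cp pics/z_side.png pics/s2.png
```

```text
time_s: 5.15
tool_pos: [0.484, -0.3488, 0.1923]
tcp_rot: [-179.9, 0.0, 36.5]
contact_force: [0.4, -0.6, -0.5]
gripper_width: 0.0275
finger_force: 30.0
t 5.15 [ 0.484  -0.3488  0.1923] [-1.7992e+02  2.0000e-02  3.6500e+01] units [ 8.666 -4.73   1.727]
5.15 top (0, 326, np.float64(203.61), 0.1099, array([0.054, 0.053])) (180, 262, np.float64(204.19), 0.1101, array([0.047, 0.045])) (270, 267, np.float64(203.66), 0.1092, array([0.046, 0.044]))
5.2 side (0, 334, np.float64(205.87), 0.1125, array([0.053, 0.048]))
```

View pics/s2.png

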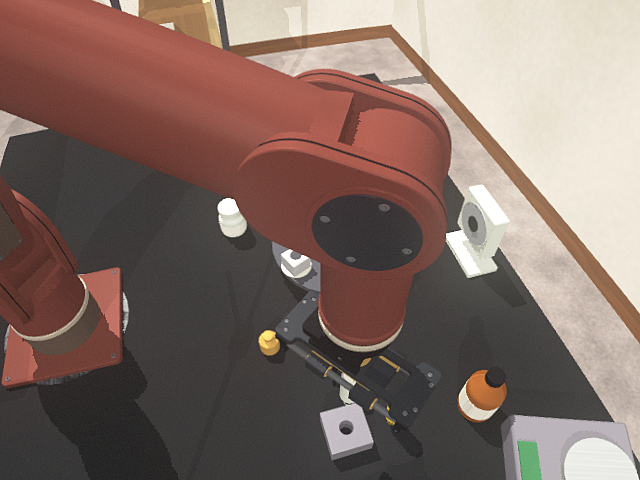

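The thermometer (at about (350,395)) is out and the holder's hole is empty. Now I go to the start of the push, behind the post.

```bash
python3 -m crank '0.6 -0.32 0 0 0 0 1; 1 -0.55 0 0 0 0 1; 1 -0.55 0 0 0 0 1; 1 -0.55 0 0 0 0 1; 1 -0.55 0 0 0 0 1; 1 -0.55 0 0 0 0 1; 1 -0.55 0 0 0 0 1; 1 -0.55 0 0 0 0 1; 0.67 -0.36 0 0 0 0 1; 0.4 -0.2 0 0 0 0 1' 30
python3 go.py '[.6086,-.0801,.1405]'
cat > nose.py <<'E'
from pl import *
o=robot.observe();p=o["tool_pos"];print(p)
for n in("top","side"):
    im,d=robot.read_camera(n);cv2.imwrite(f"pics/n_{n}.png",im);P=cloud(n,d)
    q=P[(np.hypot(*(P[:,:2]-p[:2]).T)<.03)&(P[:,2]>p[2]-.05)&(P[:,2]<p[2]-.01)]
    if len(q):print(n,len(q),q.min(0),q.max(0),q.mean(0))
E
python3 nose.py; python3 an.py 204 1
```

```text
time_s: 6.5
tool_pos: [0.6095, -0.0772, 0.1932]
tcp_rot: [-180.0, -0.0, 36.7]
contact_force: [-0.1, -0.6, -0.6]
gripper_width: 0.0274
finger_force: 30.0
t 6.5 [ 0.6095 -0.0772  0.1932] [-1.7996e+02 -3.0000e-02  3.6660e+01] units [-0.081  0.06   1.756]
[ 0.60947849 -0.07721272  0.19319354]
side 72 [ 0.59578591 -0.08976553  0.1535569 ] [ 0.61754614 -0.07183921  0.18318419] [ 0.60581849 -0.08180241  0.16802126]
6.6 top (0, 325, np.float64(203.58), 0.1101, array([0.054, 0.053])) (180, 252, np.float64(204.15), 0.1101, array([0.047, 0.045])) (270, 271, np.float64(203.8), 0.1093, array([0.045, 0.045]))
6.65 side (0, 440, np.float64(204.25), 0.1102, array([0.054, 0.057])) (270, 263, np.float64(204.02), 0.1099, array([0.045, 0.048]))
```

```bash
python3 -m crank '-0.08 0.06 0 0 0 0.02 1; 0 0 0.4 0 0 0 1; 0 0 0.5 0 0 0 1; 0 0 0.5 0 0 0 1; 0 0 0.35 0 0 0 1; 0 0 0 0 0 0 1; 0 0 0 0 0 0 1; 0 0 0 0 0 0 1; 0 0 0 0 0 0 1; 0 0 0 0 0 0 1' 30
python3 go.py '[.6086,-.0801,.1405]'
cat > arc.py <<'E'
from h import *
import sys
A=np.array([.5857,.0275])
def rows(path,start,yaw):
    c,s=np.cos(np.radians(yaw)),np.sin(np.radians(yaw)); p=np.array(start)
    for q in path:
        d=q-p; print(np.round([(c*d[0]+s*d[1])/.03,(s*d[0]-c*d[1])/.03],2),end="; "); p=q
    print()
def at(deg,r=.11): return A+r*np.array([np.cos(np.radians(deg)),np.sin(np.radians(deg))])
E
python3 - <<'E'
from arc import *
a=282+np.cumsum([1.2,2,3,4,5,6,7,7.9,7.9,4])
rows([at(x) for x in a],at(282),36.5)
E
python3 an.py 204 1;
```

```text
time_s: 7.95
tool_pos: [0.6083, -0.0832, 0.1409]
tcp_rot: [180.0, -0.0, 36.3]
contact_force: [0.4, -0.3, -1.7]
gripper_width: 0.0272
finger_force: 30.0
t 7.95 [ 0.6083 -0.0832  0.1409] [ 1.7998e+02 -1.0000e-02  3.6340e+01] units [ 0.069 -0.076  0.013]
[0.07 0.03]; [0.12 0.05]; [0.18 0.07]; [0.25 0.07]; [0.31 0.07]; [0.38 0.04]; [ 0.45 -0.  ]; [ 0.5  -0.07]; [ 0.49 -0.14]; [ 0.24 -0.09]; 
7.95 top (0, 327, np.float64(203.65), 0.1098, array([0.054, 0.053])) (180, 255, np.float64(204.15), 0.11, array([0.047, 0.045])) (270, 268, np.float64(203.74), 0.1092, array([0.045, 0.044]))
8.0 side (0, 438, np.float64(204.14), 0.1104, array([0.054, 0.056])) (270, 266, np.float64(204.19), 0.1101, array([0.045, 0.048]))
```

```bash
python3 -m crank '0.14 -0.04 0 0 0 0 1; 0.12 0.05 0 0 0 0 1; 0.18 0.07 0 0 0 0 1; 0.25 0.07 0 0 0 0 1; 0.31 0.07 0 0 0 0 1; 0.38 0.04 0 0 0 0 1; 0.45 0 0 0 0 0 1; 0.5 -0.07 0 0 0 0 1; 0.49 -0.14 0 0 0 0 1; 0.24 -0.09 -0.8 0 0 0 1' 30
python3 go.py '[.6086,-.0801,.1405]'
python3 an.py 248 4
```

```text
time_s: 9.3
tool_pos: [0.6809, -0.0259, 0.1627]
tcp_rot: [-179.8, 0.1, 36.4]
contact_force: [-0.5, -0.1, 0.6]
gripper_width: 0.0269
finger_force: 30.0
t 9.3 [ 0.6809 -0.0259  0.1627] [-1.7983e+02  1.5000e-01  3.6430e+01] units [-3.011  0.024  0.741]
9.3 top (180, 264, np.float64(253.12), 0.1096, array([0.047, 0.045])) (270, 268, np.float64(253.29), 0.1098, array([0.046, 0.044]))
9.35 side (0, 469, np.float64(256.8), 0.1112, array([0.051, 0.049])) (180, 252, np.float64(256.9), 0.1086, array([0.047, 0.046])) (270, 320, np.float64(256.85), 0.1099, array([0.046, 0.048]))
9.4 top (180, 261, np.float64(260.21), 0.1116, array([0.046, 0.045])) (270, 275, np.float64(259.86), 0.1096, array([0.047, 0.044]))
9.45 side (0, 472, np.float64(263.74), 0.1113, array([0.048, 0.049])) (180, 256, np.float64(263.99), 0.1106, array([0.046, 0.048])) (270, 320, np.float64(264.05), 0.1095, array([0.046, 0.046]))
9.5 top (180, 256, np.float64(266.49), 0.1102, array([0.045, 0.045])) (270, 272, np.float64(266.25), 0.1097, array([0.045, 0.044]))
9.55 side (0, 404, np.float64(269.06), 0.1104, array([0.04 , 0.046])) (180, 217, np.float64(268.93), 0.11, array([0.039, 0.047])) (270, 271, np.float64(268.64), 0.1106, array([0.045, 0.04 ]))
9.6 top (180, 193, np.float64(270.29), 0.11, array([0.033, 0.045])) (270, 198, np.float64(270.62), 0.1096, array([0.044, 0.032]))
9.65 side (0, 273, np.float64(271.9), 0.1105, array([0.028, 0.046])) (180, 133, np.float64(272.23), 0.1095, array([0.027, 0.048])) (270, 154, np.float64(271.97), 0.1094, array([0.046, 0.027]))
```

```bash
cat > trk.py <<'E'
from arc import *
from an import angle
import sys,json,os
def simul(th0,w0,t):  # nominal drag, from t=0
    a=.0004/.018; b=np.degrees(.0003/.018)
    return th0+(w0+b/a)*(1-np.exp(-a*t))/a-b/a*t
def fit(m):
    m=np.array(m);t0=9.3
    f=lambda p:simul(p[0],p[1],m[:,0]-t0)-m[:,1]
    r=least_squares(f,[253,67],loss='soft_l1',f_scale=.5); print("fit",r.x.round(2),"res",r.fun.round(1)[-8:]); return lambda t:simul(*r.x,np.array(t)-t0)
from scipy.optimize import least_squares
L="log.json"
M=json.load(open(L)) if os.path.exists(L) else [[9.3,253.2],[9.35,256.85],[9.4,260.0],[9.45,263.9],[9.5,266.4]]
cams=sys.argv[1].split(",") if sys.argv[1] else []
f=fit(M)
for n in cams:
    t=robot.observe()["time_s"];im,d=robot.read_camera(n); cv2.imwrite(f"pics/k_{t:.2f}.png",im)
    for o in angle(n,d,float(f(t))):
        ok=min(o[4])>.041 and abs(o[3]-.11)<.004 and abs(o[2]-f(t))<15
        print(round(t,2),n,o[0],o[2],o[3],o[4],"pred",f(t).round(1),ok)
        if ok: M.append([t,float(o[2])])
json.dump(M,open(L,"w")); f=fit(M)
o=robot.observe();t=o["time_s"];p=o["tool_pos"];yaw=o["tcp_rot"][2]
r=p[:2]-A;ph=np.degrees(np.arctan2(r[1],r[0]));th=f(t)
print("t",t,"tcp",p.round(4),"yaw",yaw.round(2),"ang",ph.round(1),"r",np.hypot(*r).round(4),"block",th.round(1),"w",(f(t+.1)-th)*10,"miss mm",((at(th)-p[:2])*1e3).round(1),"nose above top",p[2]-.0425-.085)
mode=sys.argv[2]; ts=t+.125*np.arange(1,11); b=f(ts)
lead=float(sys.argv[3]) if len(sys.argv)>3 else 0
b=f(ts+lead)
if mode=="join":
    ph+=360*round((th-ph)/360); w=(f(t+.1)-th)*10*.125
    k=int(sys.argv[4]); inc=np.r_[np.zeros(k),w*np.array([.2,.4,.6,.8])]
    b=np.r_[ph+np.cumsum(inc),b[len(inc):]]
    print("nose",b.round(1),"block",f(ts).round(1))
rows([at(x) for x in b],p[:2],yaw)
E
python3 trk.py "" join 0 4;python3 trk.py "" join 0 3
```

```text
fit [253.37  67.03] res [ 0.2 -0.1  0.1 -0.5  0.3]
fit [253.37  67.03] res [ 0.2 -0.1  0.1 -0.5  0.3]
t 9.7 tcp [ 0.6809 -0.0283  0.1637] yaw 36.3 ang -30.4 r 0.1103 block 280.0 w 65.93109428033188 miss mm [-76.1 -52.5] nose above top 0.036212980405119236
nose [329.6 329.6 329.6 329.6 331.2 334.5 339.5 346.1 352.8 360.7] block [288.2 296.4 304.6 312.7 320.8 328.8 336.9 344.8 352.8 360.7]
[-0.   -0.01]; [0. 0.]; [0. 0.]; [0. 0.]; [ 0.1  -0.04]; [ 0.19 -0.09]; [ 0.27 -0.16]; [ 0.34 -0.25]; [ 0.31 -0.29]; [ 0.32 -0.39]; 
fit [253.37  67.03] res [ 0.2 -0.1  0.1 -0.5  0.3]
fit [253.37  67.03] res [ 0.2 -0.1  0.1 -0.5  0.3]
t 9.7 tcp [ 0.6809 -0.0283  0.1637] yaw 36.3 ang -30.4 r 0.1103 block 280.0 w 65.93109428033188 miss mm [-76.1 -52.5] nose above top 0.036212980405119236
nose [329.6 329.6 329.6 331.2 334.5 339.5 346.1 344.8 352.8 360.7] block [288.2 296.4 304.6 312.7 320.8 328.8 336.9 344.8 352.8 360.7]
[-0.   -0.01]; [0. 0.]; [0. 0.]; [ 0.1  -0.04]; [ 0.19 -0.09]; [ 0.27 -0.16]; [ 0.34 -0.25]; [-0.06  0.05]; [ 0.37 -0.34]; [ 0.32 -0.39];
```

```bash
python3 -m crank '0 0 0 0 0 0 1; 0 0 0.1 0 0 0 1; 0 0 0.1 0 0 0 1; 0 0 0.1 0 0 0 1; 0.1 -0.04 0.05 0 0 0 1; 0.19 -0.09 0 0 0 0 1; 0.27 -0.16 0 0 0 0 1; 0.34 -0.25 0 0 0 0 1; 0.31 -0.29 0 0 0 0 1; 0.32 -0.39 0 0 0 0 1' 30
python3 trk.py top,side track
```

```text
time_s: 10.95
tool_pos: [0.6968, 0.0301, 0.1541]
tcp_rot: [-180.0, 0.0, 36.4]
contact_force: [0.9, -0.2, -1.1]
gripper_width: 0.0276
finger_force: 30.0
fit [253.37  67.03] res [ 0.2 -0.1  0.1 -0.5  0.3]
10.95 top 180 358.72 0.1096 [0.045 0.029] pred 360.7 False
11.0 side 0 365.51 0.1098 [0.046 0.045] pred 363.8 True
11.0 side 180 366.4 0.1099 [0.046 0.048] pred 363.8 True
11.0 side 270 365.98 0.1108 [0.045 0.047] pred 363.8 True
fit [253.26  68.37] res [ 0.1 -0.2  0.1 -0.4  0.5  0.5 -0.4 -0. ]
t 11.05 tcp [0.6965 0.0325 0.1542] yaw 36.54 ang 2.6 r 0.1109 block 369.2 w 64.00518965562298 miss mm [-2.2 12.6] nose above top 0.026733390057267062
[ 0.39 -0.85]; [ 0.14 -0.49]; [ 0.07 -0.5 ]; [-0.  -0.5]; [-0.07 -0.5 ]; [-0.14 -0.48]; [-0.2  -0.45]; [-0.26 -0.42]; [-0.31 -0.38]; [-0.36 -0.33];
```

```bash
python3 -m crank '0.32 -0.73 0 0 0 0 1; 0.21 -0.61 0 0 0 0 1; 0.07 -0.5 0 0 0 0 1; 0 -0.5 0 0 0 0 1; -0.07 -0.5 0 0 0 0 1; -0.14 -0.48 0 0 0 0 1; -0.2 -0.45 0 0 0 0 1; -0.26 -0.42 0 0 0 0 1; -0.31 -0.38 0 0 0 0 1; -0.36 -0.33 0 0 0 0 1' 30
python3 trk.py side track 0.03
```

```text
time_s: 12.3
tool_pos: [0.5907, 0.1342, 0.1542]
tcp_rot: [180.0, -0.0, 36.3]
contact_force: [0.7, 0.6, -0.1]
gripper_width: 0.0274
finger_force: 30.0
fit [253.26  68.37] res [ 0.1 -0.2  0.1 -0.4  0.5  0.5 -0.4 -0. ]
12.3 side 0 448.73 0.1094 [0.044 0.047] pred 447.5 True
12.3 side 180 448.35 0.1108 [0.046 0.048] pred 447.5 True
12.3 side 270 448.27 0.1098 [0.046 0.047] pred 447.5 True
fit [253.15  68.68] res [-0.5  0.4  0.9 -0.   0.4 -0.5 -0.1  0. ]
t 12.35 tcp [0.5892 0.1347 0.1543] yaw 36.39 ang 88.1 r 0.1072 block 451.3 w 61.249472656297144 miss mm [-6.1  2.8] nose above top 0.02676085965842047
[-0.63 -0.5 ]; [-0.45 -0.18]; [-0.47 -0.12]; [-0.48 -0.06]; [-0.48  0.01]; [-0.47  0.07]; [-0.46  0.13]; [-0.43  0.19]; [-0.4   0.24]; [-0.37  0.29];
```

```bash
python3 -m crank '-0.6 -0.42 0 0 0 0 1; -0.48 -0.26 0 0 0 0 1; -0.47 -0.12 0 0 0 0 1; -0.48 -0.06 0 0 0 0 1; -0.48 0.01 0 0 0 0 1; -0.47 0.07 0 0 0 0 1; -0.46 0.13 0 0 0 0 1; -0.43 0.19 0 0 0 0 1; -0.4 0.24 0 0 0 0 1; -0.37 0.29 0 0 0 0 1' 30
python3 trk.py side track 0.03
```

```text
time_s: 13.6
tool_pos: [0.4806, 0.049, 0.1542]
tcp_rot: [180.0, -0.0, 36.3]
contact_force: [0.3, 0.0, -2.1]
gripper_width: 0.0273
finger_force: 30.0
fit [253.15  68.68] res [-0.5  0.4  0.9 -0.   0.4 -0.5 -0.1  0. ]
13.6 side 0 528.21 0.1098 [0.05  0.049] pred 526.3 True
13.6 side 180 527.49 0.1098 [0.046 0.047] pred 526.3 True
13.6 side 270 527.6 0.1088 [0.044 0.046] pred 526.3 True
fit [252.94  68.96] res [ 0.2  0.6  0.1  0.5  0.6 -1.  -0.3 -0.4]
t 13.65 tcp [0.4803 0.047  0.1541] yaw 36.23 ang 169.5 r 0.1071 block 530.1 w 58.532143831419035 miss mm [-3.  -0.6] nose above top 0.026608073149475234
[-0.48  0.39]; [-0.26  0.39]; [-0.2   0.42]; [-0.15  0.44]; [-0.09  0.45]; [-0.04  0.45]; [0.02 0.45]; [0.08 0.45]; [0.13 0.43]; [0.18 0.41];
```

```bash
python3 -m crank '-0.44 0.42 0 0 0 0 1; -0.28 0.41 0 0 0 0 1; -0.2 0.43 0 0 0 0 1; -0.15 0.44 0 0 0 0 1; -0.09 0.45 0 0 0 0 1; -0.04 0.45 0 0 0 0 1; 0.02 0.45 0 0 0 0 1; 0.08 0.45 0 0 0 0 1; 0.13 0.43 0 0 0 0 1; 0.18 0.41 0 0 0 0 1' 30
python3 trk.py side track 0.03
```

```text
time_s: 14.9
tool_pos: [0.5397, -0.0694, 0.1541]
tcp_rot: [-180.0, -0.0, 36.3]
contact_force: [0.3, -0.2, -1.2]
gripper_width: 0.0273
finger_force: 30.0
fit [252.94  68.96] res [ 0.2  0.6  0.1  0.5  0.6 -1.  -0.3 -0.4]
14.9 side 0 603.78 0.1112 [0.056 0.055] pred 601.7 True
14.9 side 270 603.96 0.1097 [0.045 0.049] pred 601.7 True
fit [252.75  69.13] res [ 0.4  0.8  0.9 -0.5  0.2  0.1 -1.4 -1.6]
t 14.95 tcp [ 0.5409 -0.0703  0.1541] yaw 36.29 ang -114.6 r 0.1076 block 605.2 w 55.79299105835844 miss mm [-1.3 -2. ] nose above top 0.026598734038479996
[0.23 0.49]; [0.29 0.33]; [0.33 0.3 ]; [0.36 0.25]; [0.38 0.21]; [0.4  0.16]; [0.42 0.11]; [0.43 0.06]; [0.43 0.01]; [ 0.42 -0.04];
```

```bash
python3 -m crank '0.29 0.53 0 0 0 0 1; 0.32 0.37 0 0 0 0 1; 0.34 0.31 0 0 0 0 1; 0.37 0.26 0 0 0 0 1; 0.4 0.22 0 0 0 0 1; 0.42 0.17 0 0 0 0 1; 0.44 0.11 0 0 0 0 1; 0.45 0.06 0 0 0 0 1; 0.45 0.01 0 0 0 0 1; 0.44 -0.05 0 0 0 0 1' 30
sed -i 's/\.0004\/\.018/.0004\/.022/; s/\.0003\/\.018/.0003\/.022/' trk.py
python3 trk.py side track 0.03
```

```text
time_s: 16.2
tool_pos: [0.6697, -0.0466, 0.1541]
tcp_rot: [-180.0, -0.0, 36.3]
contact_force: [-0.6, 0.3, -1.6]
gripper_width: 0.0273
finger_force: 30.0
fit [253.23  68.07] res [-0.2  0.2  0.2 -0.5  0.2  0.1  0.  -0.2]
16.2 side 0 675.98 0.1108 [0.06  0.058] pred 676.8 True
16.2 side 180 677.09 0.1091 [0.046 0.047] pred 676.8 True
16.2 side 270 676.56 0.1101 [0.046 0.048] pred 676.8 True
fit [253.26  68.05] res [-0.5  0.2  0.1 -0.1 -0.2  0.7 -0.4  0.1]
t 16.25 tcp [ 0.6705 -0.0446  0.154 ] yaw 36.45 ang -40.4 r 0.1113 block 679.4 w 54.77978913204424 miss mm [-1.2  0.6] nose above top 0.026546172640214513
[ 0.5 -0.2]; [ 0.4  -0.18]; [ 0.37 -0.23]; [ 0.34 -0.27]; [ 0.3  -0.31]; [ 0.26 -0.34]; [ 0.22 -0.36]; [ 0.18 -0.39]; [ 0.13 -0.4 ]; [ 0.08 -0.41];
```

```bash
python3 -m crank '0.5 -0.2 0 0 0 0 1; 0.4 -0.18 0 0 0 0 1; 0.37 -0.23 0 0 0 0 1; 0.34 -0.27 0 0 0 0 1; 0.3 -0.31 0 0 0 0 1; 0.26 -0.34 0 0 0 0 1; 0.22 -0.36 0 0 0 0 1; 0.18 -0.39 0 0 0 0 1; 0.13 -0.4 0 0 0 0 1; 0.08 -0.41 0 0 0 0 1' 30
python3 trk.py side track 0.03
python3 - <<'E'
from h import *
import glob,os
f=max(glob.glob("pics/k_*.png"),key=os.path.getmtime);im=cv2.imread(f);cv2.imwrite("pics/v7.png",cv2.resize(im[120:360,200:460],None,fx=2.4,fy=2.4))
E
```

```text
time_s: 17.5
tool_pos: [0.6809, 0.0776, 0.1542]
tcp_rot: [-180.0, -0.0, 36.3]
contact_force: [-0.1, -0.4, -0.4]
gripper_width: 0.027
finger_force: 30.0
fit [253.26  68.05] res [-0.5  0.2  0.1 -0.1 -0.2  0.7 -0.4  0.1]
17.5 side 0 745.56 0.1087 [0.057 0.053] pred 746.6 True
17.5 side 180 746.47 0.11 [0.047 0.048] pred 746.6 True
17.5 side 270 746.16 0.1106 [0.046 0.048] pred 746.6 True
fit [253.34  68.01] res [-0.2 -0.4  0.5 -0.6 -0.1  0.8 -0.1  0.2]
t 17.55 tcp [0.6801 0.0798 0.1543] yaw 36.46 ang 29.0 r 0.1079 block 749.0 w 52.46048122939101 miss mm [1.8 1. ] nose above top 0.026800928559217133
[ 0.1  -0.51]; [-0.03 -0.42]; [-0.08 -0.41]; [-0.12 -0.4 ]; [-0.16 -0.38]; [-0.2  -0.36]; [-0.24 -0.33]; [-0.28 -0.3 ]; [-0.31 -0.27]; [-0.33 -0.23];
```

View pics/v7.png

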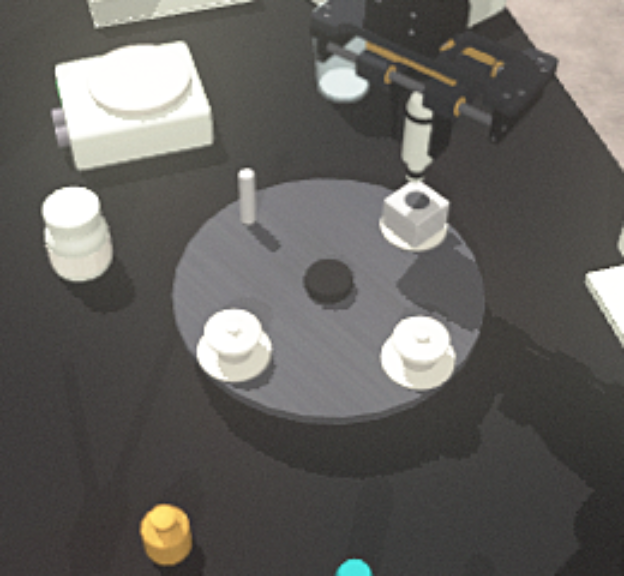

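The nose (crop (415,180)) hangs right above the square block's top (417,203), and has for over 6 s. Now I lift.

```bash
python3 -m crank '0.05 -0.48 -0.2 0 0 0 1; -0.03 -0.3 -0.6 0 0 0 1; 0 -0.15 -0.8 0 0 0 1; 0 0 -0.8 0 0 0 1; 0 0 -0.8 0 0 0 1; 0 0 -0.4 0 0 0 1; 0 0 0 0 0 0 1; 0 0 0 0 0 0 1; 0 0 0 0 0 0 1; 0 0 0 0 0 0 1' 30
python3 trk.py side track
python3 - <<'E'
from h import *
import glob,os
f=max(glob.glob("pics/k_*.png"),key=os.path.getmtime);im=cv2.imread(f);cv2.imwrite("pics/v8.png",im)
E
```

```text
time_s: 18.8
tool_pos: [0.665, 0.0995, 0.2615]
tcp_rot: [-180.0, 0.1, 36.3]
contact_force: [-0.2, -0.2, -1.4]
gripper_width: 0.0273
finger_force: 30.0
fit [253.34  68.01] res [-0.2 -0.4  0.5 -0.6 -0.1  0.8 -0.1  0.2]
18.8 side 0 813.56 0.1086 [0.045 0.046] pred 813.4 True
18.8 side 180 813.34 0.1099 [0.047 0.047] pred 813.4 True
18.8 side 270 812.93 0.11 [0.047 0.047] pred 813.4 True
fit [253.35  68.  ] res [-0.6 -0.1  0.8 -0.1  0.2 -0.2 -0.   0.4]
t 18.85 tcp [0.6651 0.0995 0.2617] yaw 36.34 ang 42.2 r 0.1072 block 815.8 w 50.2271987970812 miss mm [-90.6  37.4] nose above top 0.13415817261721769
[-2.05 -2.98]; [-0.37 -0.14]; [-0.38 -0.1 ]; [-0.39 -0.06]; [-0.39 -0.02]; [-0.39  0.03]; [-0.39  0.07]; [-0.37  0.11]; [-0.36  0.15]; [-0.34  0.18];
```

View pics/v8.png

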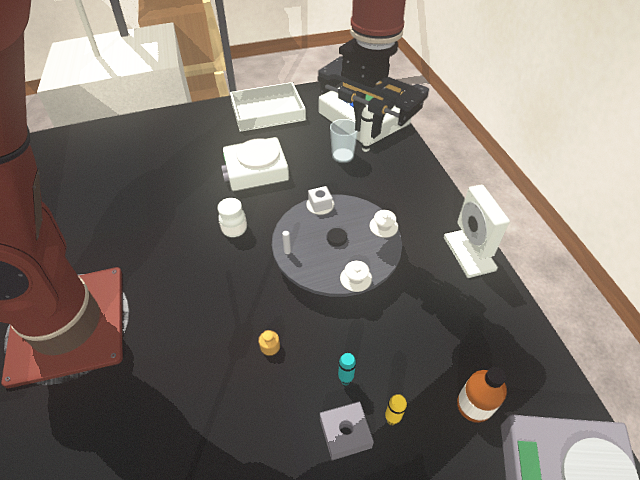

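The thermometer (~(367,125)) is held upright, 13 cm above the block top. The beaker, jar, bottle and look-alikes stand where they were, and the plate is still running at about 50°/s.

```bash
python3 -c "
from bench import robot
print(robot.job_done())"
```

```text
the job is handed in; nothing more can be done
None
```

The job is handed in: I pulled the thermometer out and pushed the turntable to about one turn in 5.3 s at first, slowing to about 6.9 s by the end of the hold; the nose stayed about 2.7 cm above the block's middle for roughly 6 s, and finished upright in the gripper about 13 cm above the block's top.

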